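Hang the lift-off door on the sample chamber and shut it

ROBOT

A 6-joint arm with a two-finger parallel gripper is mounted at the origin on the work surface. World frame = base frame: x ahead of the robot, y to its left, z up, the work surface at z = 0. Lengths are in m, angles in degrees, forces in N, time in s.
With the tool pointing down it reaches from about 0.4 to 0.825 m from the base axis. Payload 7 kg.
Tool frame: the origin (TCP) lies at the very end of the fingers, on their centre line; the grasp point (between the pads) lies 19 mm behind it; z points along the fingers, y is the line along which they close (so a half turn about z gives the same grasp; the last joint's range is limited). The gripper opens to 88 mm and grips with 3 to 60 N. Pads are 19 mm wide; open, the fingers measure 130 mm over their backs; the gripper's body (78 mm by 193 mm) begins 47 mm behind the grasp point.
Start: joints at [-52.649, 20.546, 0.682, 0, -70.136, -16.507], TCP at [0.24, -0.631, 0.227] pointing down, gripper open.
Joint ranges: [-176.03, 176.03], [-82.01, 121.73], [-58.28, 71.71], [-173.87, 95.51], [-174.79, -0.11], [-173.66, 173.66]. Speed limits (degrees/s): [136.94, 136.94, 172.46, 180, 180, 180].

INTERFACE

Orientations are given as [roll, pitch, yaw] about the fixed x, y, z axes, in that order (R = Rz(yaw) Ry(pitch) Rx(roll)).
In Python, from plant import get_state, capture, close_job, regions_of gives the robot as it stands.
- The arm moves only by the tool jog_arm, never from a script. Its argument "moves" is a list of rows, each a list of 3 entries, a list of its own where there are three numbers: the shift along the tool's x, y, z in cm, then the turn about the tool's z in degrees, then the finger opening in cm, from 0 to 8.76. A call has 1 to 12 rows; each row shifts and turns the commanded pose from where the row before left it, along the tool's axes as they then stand; what a row does not reach is not made up. A row lasts 1/8 s, in which the tool goes at most 62.5 mm and 10.7 degrees, less where a joint would pass 70% of its speed; a pose out of reach is approached as far as the arm can. A call is refused whole if a number of a shift passes 6.25 or a number of a turn 10.7, either way. A call with a gripper value outside its range is refused whole. The fingers move at their own pace and stop on an object; "newtons" is the grip in N (left out, the last holds). Time passes only in rows, so rows that do not move let the fingers close. It gives the time, the measured TCP pose, the force, the opening and the grip force at its end, in the units of the state.
- get_state(): the state, without advancing time (a new reading comes with each control period).
- capture(name): name is "scene" or "top" or "wrist"; returns a dict with "pixels" (480x640x3 uint8, blue, green, red), "mtx" (3x3 intrinsics, pixels), "world_from_camera" (4x4, takes a point from camera to world coordinates); the wrist camera has in their place "hand_eye" (4x4, takes a point from camera to tool coordinates, whose origin is the TCP and whose axes are the flange's). Camera axes: x right, y down, z forward; pixel columns grow to the right and rows downward; lengths in m; the calibration is good to about 2 mm. The wrist camera is an equidistant fisheye: a pixel r from the principal point sees the ray r / f radians off the axis. A picture is of the moment at which its call begins: read the wrist's pose just before it. There is no depth.
- close_job(): hands the job in; it is judged then, once.
Trained networks look in a picture, given as the dict that the camera call returned (one of the last four; its "shot" number tells which), for a name from the list of things; names that differ only in an ending like _2 or _b are one class to them, and where a whole thing is asked for, a point or a joint stands for the part that bears it (a point fixed in the world has none). Each returns a list of dicts, best first, with "confidence" (0 to 1); they miss things now and then, are a little off and sometimes report something else, mostly with a low value. They report only what shows in the picture. A call takes as long as a camera call. They do not tell look-alikes from the thing itself.
- regions_of(picture, thing): "pixels" (480x640 bool, what is visible of it) and "pixel" ([column, row] in pixels, amid what is visible of it).
The state is a dict: "time_s": time; "joints": joint angles; "qd": joint speeds; "joint_torque": joint torques, N m; "tcp_pos": TCP position; "eef_rot": TCP orientation; "contact_force": force on the tool from outside, world axes, zero at the start; "moment": the same for the moment, N m; "gripper_width": finger opening in m; "gripper_force": force on a finger pad.
Only numpy, scipy, OpenCV 4.12 (cv2) and the standard library are available. Lean on these libraries where they do the work, as an engineer would, in place of code of your own. Each camera call takes 0.05 s, during which the arm holds its last target. There are 200 camera calls.

TASK

Take the door out of its stand and hang it, standing wide open, on the sample chamber: both knuckles over both hinge pins and fully down on the lugs. Feel for the pins and lower it gently, never forcing, dropping or flinging it (no more than about 40 N on the chamber and its hinge); then let go, swing the door shut against the rubber stops and leave it, without disturbing the other things on the bench.

Things in the scene. Friction and masses are not known exactly. Their poses are not given: they have to be found in the camera images.
- door: Loose lift-off door, about 0.35 kg: aluminium-framed plate 130 mm wide, 150 high, 12 thick, with two steel knuckles (upright tubes) beyond one side edge. Origin: centre of its bottom edge. x: hinge edge to free edge; y: out of the outer face; z up. A bar handle stands 28 mm off the outer face near the free edge, 45 to 100 mm above the bottom edge. At first it stands upright in the stand.
- door_grip (a point): Point on the door (same axes) at mid-thickness, 25 mm from mid-width towards the hinge edge, 20 mm below its top edge, 130 mm above its bottom edge: a good place to pinch it from above, firmly, across its 12 mm thickness. The centre of mass lies about half-way from mid-width to here. Pressing hard on the knuckles turns the door in the grip. Nothing sticks out of the faces in the top 40 mm.
- door_bore (a point): Point on the door (same axes): centre of the underside of the lower knuckle's bore, 53 mm from door_grip towards the hinge edge (-x) and 110 mm below it, 20 mm above the door's bottom edge. Each knuckle is a tube 18 mm high, 20 mm outside, 12 mm bore, open at both ends; the upper one is on the same axis, 92 mm higher.
- door_edge (a point): Point on the door (same axes): middle of its free edge, at half height, 65 mm from mid-width and 143 mm from the hinge axis.
- hinge_nominal (a point): On the chamber, with its axes: NOMINAL hinge axis, 55 mm above the table at the top of the lower lug, where the lower knuckle's underside rests when home. The bracket sits in slots: the true pin axis (vertical, rigid, still) lies up to 5 mm off along x and up to 5 mm off along y. This offset is not measured; find it by feel or sight. Home, the door's bottom edge is 35 mm above the table.
- upper_pin (a point): On the chamber, with its axes: NOMINAL end of the upper pin, 169 mm above the table, off by the same unmeasured amount. Two coaxial upright steel pins, 10 mm thick, 22 long, ends bevelled 0.8 mm, stand on round lugs 18 mm across, 8 thick, tops 55 and 147 mm above the table. Bring the door in from the side, 22 to 60 mm above home height: each knuckle above its pin, the lower one under the upper lug.
- chamber: Fixed sample chamber: box with blue sides, aluminium posts, 170 (x) by 180 (y) by 190 mm high; origin: centre of underside. Its open side faces +y (front plane y = 90 mm); hinge at the -x end, nominally x = -78, y = 110. Shut, the door's x is along the chamber's x; open at a right angle, the door's x is along the chamber's y, outer face to the chamber's -x. Hung, it turns freely between and a bit past.
- stop (a point): On the chamber, with its axes: between the end faces of two rubber stops (30 mm along x, 14 mm high, standing 14 mm off the front plane at the post opposite the hinge, 70 and 150 mm above the table; this point at 110 mm). The shut door's inner face touches the stops.
- stand: Fixed grey door stand, 90 mm (x) by 70 mm, 30 mm high, with a groove 15 mm wide along its x, groove floor 8 mm above the table, in which the door's bottom edge stands; origin: centre of its underside.
- bowl: Bystander: steel bowl with small tomatoes, 140 mm across, 52 mm high; origin at the middle of its underside.
- analyser: Bystander: hand-held yellow and red analyser lying on its side, about 200 x 170 x 50 mm; origin at the middle of its underside.
- sample_tin: Bystander: flat round sample tin, 52 mm across, 26 mm high; origin at the middle of its underside.
- lens_ring: Bystander: flat black ring, 60 mm across, 12 mm high; origin at the middle of its underside.
- meter: Bystander: flat black pocket meter, 75 x 120 x 18 mm; origin at the middle of its underside.
- screwdriver: Bystander: screwdriver lying on the table.
- mouse: Bystander: round black computer mouse, 62 mm across, 33 mm high; origin at the middle of its underside.
Not all that is in view belongs to the job. What is shaped like the door but brown is not meant.

How it is judged (in metres and radians):
On the way:
1. the door hangs with both knuckles fully down on the pins, open by at least 0.7 rad, let go by the gripper (z of door_bore in the frame of hinge_nominal between -0.004 and 0.004 m and horizontal distance between door_bore and hinge_nominal below 0.01 m and angle between door_bore's own z axis and vertical below 0.06 rad and angle between the x axis of door_edge and the x axis of chamber, either way round above 0.7 rad and contact force between the fingers and door below 0.1 N), for 0.2 s.
At the end, for the whole second after the job is handed in: The door hangs on both pins, fully down (knuckle underside within 4 mm of the lug height and within 10 mm of the nominal axis sideways, upright within 0.06 rad), shut (middle of its free edge at most 14 mm in front of the stops' faces, where 6 mm is full contact), at rest (z of door_bore in the frame of hinge_nominal between -0.004 and 0.004 m and horizontal distance between door_bore and hinge_nominal below 0.01 m and angle between door_bore's own z axis and vertical below 0.06 rad and y of door_edge in the frame of stop below 0.014 m and x of door_edge in the frame of stop above -0.03 m and linear speed of door below 0.02 m/s); the robot touches nothing.
It fails at once if the door presses on the chamber or its hinge with more than 40 N (forced, slammed or dropped) (contact force between door and chamber above 40 N).
It fails at once if the door moves faster than 0.3 m/s while the fingers do not touch it (dropped or flung) (linear speed of door above 0.3 m/s and contact force between the fingers and door below 0.1 N).
It fails at once if a bystander is moved by more than 30 mm (distance of any of bowl, analyser, sample_tin, lens_ring, meter, screwdriver, mouse from where it was at the start of the episode above 0.03 m).
It also fails if it takes over 72 s, if anything falls off the work surface, if the arm or the gripper's body presses on something with over 40 N, if the wrist force passes 120 N, or if a joint passes its speed limit or range.

## Working session

There is one attempt and no reset: what is moved stays moved. The work goes in short steps, Python scripts to look and compute and a tool call to move; the robot and the scene stay as the last step left them, time stands still between calls to the robot, and variables do not carry over. Pictures are saved under pics/ and viewed, at most 10 in all, crops included, and the job is handed in when it is done.

Besides the shell and the picture viewer there is one more tool, called after ">>>" as name([rows], argument=value, ...), one row to a line, values as JSON. jog_arm: Moves the arm, as the interface text tells. Its arguments: {"type":"object","properties":{"moves":{"type":"array"},"newtons":{"type":"number"}},"required":["moves"]}

```bash
mkdir -p pics; ls; cat > h.py <<'E'
import numpy as np, cv2
from scipy.spatial.transform import Rotation as R
from plant import get_state, capture, close_job, regions_of
def plane(c,uv,z):
    T=np.array(c["world_from_camera"]);K=np.array(c["mtx"])
    d=T[:3,:3]@np.linalg.inv(K)@np.array([uv[0],uv[1],1.]);o=T[:3,3]
    return o+d*(z-o[2])/d[2]
def proj(c,P):
    T=np.linalg.inv(np.array(c["world_from_camera"]));K=np.array(c["mtx"])
    p=K@(T[:3,:3]@np.asarray(P,float)+T[:3,3]);return p[:2]/p[2]
E
python3 - <<'E'
from h import *
s=get_state();print(s)
for n in ("scene","top"):
    c=capture(n);cv2.imwrite(f"pics/{n}0.png",c["pixels"])
    print(n,np.round(c["mtx"],1).tolist(),np.round(c["world_from_camera"],3).tolist())
    for t in ("door","chamber","stand"):
        for r in regions_of(c,t)[:3]:
            m=r["pixels"].astype(np.uint8); print(t,round(r["confidence"],2),np.round(r["pixel"]),cv2.boundingRect(m),m.sum())
E
```

```text
pics
{'time_s': 0.0, 'joints': array([-5.26503529e+01,  2.05923697e+01,  6.35034733e-01, -1.85491101e-02,
       -7.01348822e+01, -1.65095904e+01]), 'qd': array([ 0.02482163,  0.0468219 ,  0.04837802,  0.02662709, -0.08652918,
        0.02559451]), 'joint_torque': array([-3.16033482e-03, -5.82722425e+01,  2.93044192e+01,  6.99734151e+00,
        6.67826651e-03, -1.71478664e-04]), 'tcp_pos': array([ 0.23997258, -0.63040191,  0.22562665]), 'eef_rot': array([ 1.79906629e+02, -9.48979867e-03, -1.59166253e+02]), 'contact_force': array([-0.62384174, -0.16640315, -0.23998857]), 'moment': array([ 0.0359872 ,  0.00286029, -0.00427751]), 'gripper_force': 0.0, 'gripper_width': 0.08778707084343894}
scene [[601.4, 0.0, 323.1], [0.0, 601.4, 236.4], [0.0, 0.0, 1.0]] [[0.782, 0.488, -0.387, 1.074], [0.623, -0.619, 0.479, -0.501], [-0.005, -0.615, -0.788, 1.194], [0.0, 0.0, 0.0, 1.0]]
door 0.93 [378. 130.] (351, 98, 54, 58) 2105
door 0.6 [335. 194.] (302, 168, 59, 58) 2124
chamber 0.93 [206. 381.] (131, 305, 140, 156) 13259
chamber 0.41 [334. 196.] (302, 168, 59, 60) 2204
stand 0.67 [338. 222.] (317, 210, 37, 25) 514
stand 0.64 [334. 197.] (303, 169, 58, 57) 2068
top [[606.2, 0.0, 314.5], [0.0, 606.2, 249.1], [0.0, 0.0, 1.0]] [[0.01, -0.996, 0.094, 0.382], [-1.0, -0.011, -0.011, 0.145], [0.012, -0.094, -0.996, 1.651], [0.0, 0.0, 0.0, 1.0]]
door 0.91 [247. 270.] (225, 254, 59, 33) 458
door 0.67 [138. 300.] (126, 268, 28, 61) 1197
chamber 0.7 [351. 291.] (334, 278, 23, 22) 218
chamber 0.58 [466. 230.] (418, 188, 98, 85) 6255
chamber 0.37 [252. 270.] (226, 255, 58, 33) 452
stand 0.95 [257. 272.] (239, 255, 39, 35) 657
```

View pics/scene0.png

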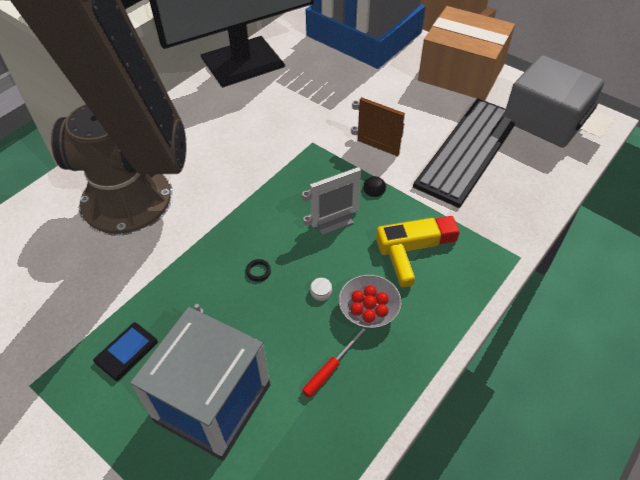

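View pics/top0.png

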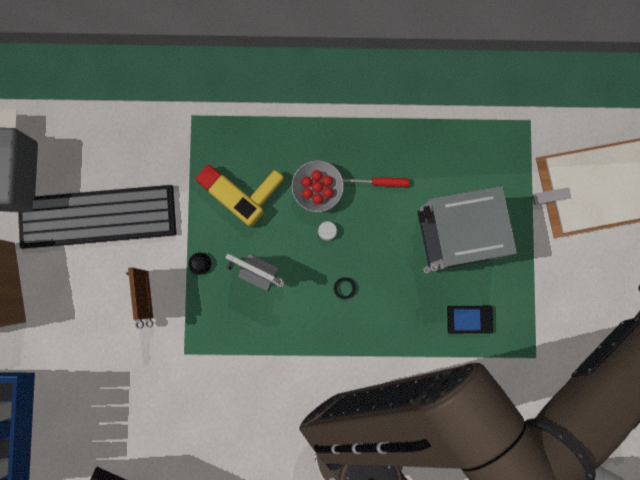

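The grey door is at top (255,270) with its knuckles at the right end (281,283). The chamber's open side faces +y, with the hinge near top (432,268). The brown look-alike at (140,295) is to be ignored. I'll zoom in for corners.

```bash
python3 - <<'E'
from h import *
c=capture("top");p=c["pixels"]
a=cv2.resize(p[240:305,215:300],None,fx=6,fy=6,interpolation=cv2.INTER_CUBIC)
b=cv2.resize(p[180:280,410:525],None,fx=5,fy=5,interpolation=cv2.INTER_CUBIC)
print(a.shape,b.shape)
im=np.zeros((500,800,3),np.uint8); b=cv2.resize(p[180:280,412:522],None,fx=4,fy=4,interpolation=cv2.INTER_CUBIC);a=cv2.resize(p[245:300,220:292],None,fx=5,fy=5,interpolation=cv2.INTER_CUBIC)
im[:a.shape[0],:a.shape[1]]=a; im[:b.shape[0],360:800]=b
cv2.imwrite("pics/z1.png",im)
E
```

```text
(390, 510, 3) (500, 575, 3)
```

View pics/z1.png

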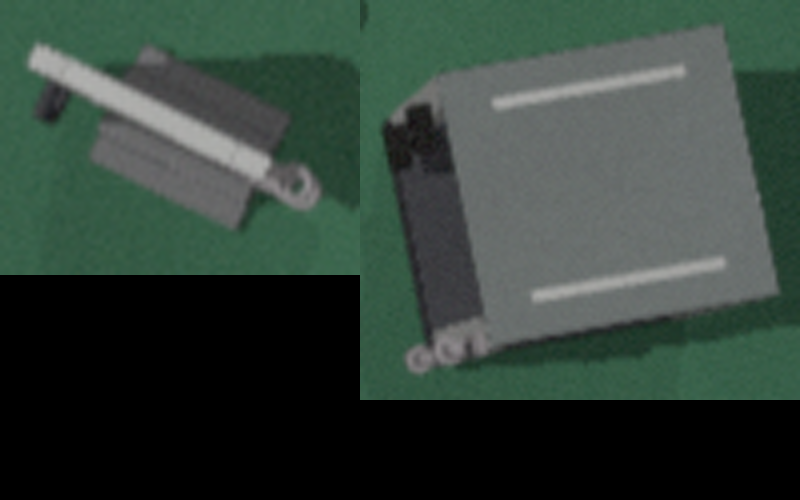

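```bash
cat > m.py <<'E'
from h import *
c=capture("top")
A=plane(c,(227,256.4),.158);B=plane(c,(273.6,278.4),.158);k=plane(c,(279.4,282.4),.138)
x=(A-B)/np.linalg.norm(A-B)
print("door",A,B,"len",np.linalg.norm(A-B),"yaw",np.degrees(np.arctan2(x[1],x[0])),"mid",(A+B)/2,"grip",(A+B)/2-.025*x,"kn",k,"kn->mid",np.dot((A+B)/2-k,x))
C=np.array([plane(c,q,.19)[:2] for q in [(432,199),(502.5,186.25),(516.5,253),(443.75,268)]])
# chamber frame corners: +x+y, +x-y, -x-y, -x+y
M=np.array([[.085,.09],[.085,-.09],[-.085,-.09],[-.085,.09]])
m=C.mean(0);H=(M).T@(C-m);U,S,V=np.linalg.svd(H);Rr=(V.T@U.T)
yaw=np.degrees(np.arctan2(Rr[1,0],Rr[0,0]))
print("ch",m,yaw,"resid",(C-m)-M@Rr.T)
h=m+Rr@[-.078,.11];print("hinge nominal",h)
print("seen upper lug",plane(c,(434,266.25),.155),"lower lug",plane(c,(427,269.5),.055))
print("stand", [plane(c,q,.03)[:2] for q in [(220+150/5,245+45/5),(220+288/5,245+118/5),(220+240/5,245+230/5),(220+92/5,245+158/5)]])
E
python3 m.py
```

```text
door [0.50238199 0.34334657 0.158     ] [0.44935117 0.22762542 0.158     ] len 0.12729356468723768 yaw 65.37972122883798 mid [0.47586658 0.28548599 0.158     ] grip [0.46545151 0.26275878 0.158     ] kn [0.44043472 0.2141292  0.138     ] kn->mid 0.07963066565397978
ch [ 0.5798317  -0.25940329] 10.811506786066325 resid [[-0.00030954 -0.00297023]
 [-0.000275    0.00014316]
 [ 0.00261508  0.00103245]
 [-0.00203054  0.00179462]]
hinge nominal [ 0.48258259 -0.16598696]
seen upper lug [ 0.4837861  -0.16887514  0.155     ] lower lug [ 0.48175792 -0.17123866  0.055     ]
stand [array([0.51979682, 0.29898309]), array([0.48141507, 0.2244533 ]), array([0.42135039, 0.24908704]), array([0.45890039, 0.32870693])]
```

The measurements agree with the given sizes. Moving above the door grip point at z ≈ 0.30 and turning to the door's yaw.

>>> jog_arm([
  [[-4.36,4.09,-0.94],0,8.7],
  [[-4.36,4.09,-0.94],0,8.7],
  [[-4.36,4.09,-0.94],0,8.7],
  [[-4.36,4.09,-0.94],0,8.7],
  [[-4.36,4.09,-0.94],0,8.7],
  [[-4.36,4.09,-0.94],0,8.7],
  [[-4.36,4.09,-0.94],0,8.7],
  [[-4.36,4.09,-0.94],0,8.7],
], newtons=40)

```text
time_s: 1.5
tcp_pos: [0.4502, -0.1991, 0.3026]
eef_rot: [-180.0, 0.1, -159.2]
contact_force: [1.6, 0.0, -0.2]
gripper_width: 0.0869
gripper_force: 0.0
```

>>> jog_arm([
  [[-2.24,5.34,0],0,6],
  [[-2.24,5.34,0],0,6],
  [[-2.24,5.34,0],0,6],
  [[-2.24,5.34,0],0,6],
  [[-2.24,5.34,0],0,6],
  [[-2.24,5.34,0],0,6],
  [[-2.24,5.34,0],0,6],
  [[0,0,0],-8.8,6],
  [[0,0,0],-8.8,6],
  [[0,0,0],-8.8,6],
  [[0,0,0],-8.8,6],
  [[0,0,0],-8.8,6],
])

```text
time_s: 3.0
tcp_pos: [0.4632, 0.2042, 0.3019]
eef_rot: [-180.0, 0.0, -114.9]
contact_force: [0.1, -0.0, 0.5]
gripper_width: 0.06
gripper_force: 0.0
```

>>> jog_arm([
  [[-2.7,1.13,4],0,6],
  [[-2.7,1.13,4],0,6],
  [[0,0,0],0,6],
])

```text
time_s: 3.38
tcp_pos: [0.4643, 0.2628, 0.2186]
eef_rot: [179.9, -0.3, -115.1]
contact_force: [-0.1, -0.2, -0.0]
gripper_width: 0.06
gripper_force: 0.0
```

```bash
python3 - <<'E'
from h import *
s=get_state();c=capture("wrist");cv2.imwrite("pics/w1.png",c["pixels"])
print(s["tcp_pos"],s["eef_rot"],np.round(c["mtx"],1).tolist(),np.round(c["hand_eye"],4).tolist())
import pickle;pickle.dump((s,c),open("w1.pkl","wb"))
E
```

```text
[0.464344   0.2628201  0.21856166] [ 179.87695127   -0.29771285 -115.09849851] [[371.6, 0.0, 318.0], [0.0, 371.6, 239.9], [0.0, 0.0, 1.0]] [[-0.0012, -0.9664, -0.2572, 0.0684], [1.0, -0.0014, 0.0007, 0.0004], [-0.0011, -0.2572, 0.9664, -0.1583], [0.0, 0.0, 0.0, 1.0]]
```

View pics/w1.png

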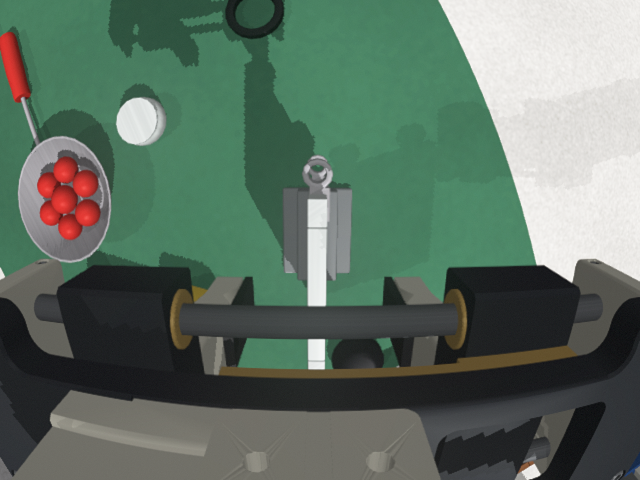

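The wrist view shows the door at columns 308–327, upright and centred between the fingers, with its hinge-end edge at row ~193 and the knuckle at (318,171). Computing the offset along the door.

```bash
cat >> h.py <<'E'
def wray(s,c,uv):
    K=np.array(c["mtx"]);H=np.array(c["hand_eye"]);d=np.array([(uv[0]-K[0,2])/K[0,0],(uv[1]-K[1,2])/K[1,1]])
    r=np.linalg.norm(d);u=d/r if r>1e-9 else d;v=np.array([*(u*np.sin(r)),np.cos(r)])
    Rw=R.from_euler("xyz",s["eef_rot"],degrees=True).as_matrix()
    return Rw@H[:3,3]+s["tcp_pos"],Rw@H[:3,:3]@v
def wplane(s,c,uv,z):
    o,d=wray(s,c,uv);return o+d*(z-o[2])/d[2]
E
python3 - <<'E'
from h import *
import pickle;s,c=pickle.load(open("w1.pkl","rb"))
Rw=R.from_euler("xyz",s["eef_rot"],degrees=True).as_matrix()
for uv,z in (((317.5,193),.158),((317,360),.158),((318,171),.138)):
    p=wplane(s,c,uv,z);print(p,"tool",Rw.T@(p-s["tcp_pos"]))
E
```

```text
[0.44735845 0.22754422 0.158     ] tool [0.03883477 0.0002881  0.06076503]
[0.49648392 0.33116294 0.158     ] tool [-0.07583654 -0.00024512  0.06016804]
[0.44205029 0.21709323 0.138     ] tool [0.05044649 0.00061892 0.08082639]
```

>>> jog_arm([
  [[-0.18,0.02,3.5],0,6],
  [[0,0,3.5],0,6],
  [[0,0,2.9],0,6],
  [[0,0,0],0,6],
  [[0,0,0],0,0.6],
  [[0,0,0],0,0.6],
  [[0,0,0],0,0.6],
  [[0,0,0],0,0.6],
  [[0,0,0],0,0.6],
  [[0,0,0],0,0.6],
], newtons=55)

```text
time_s: 4.68
tcp_pos: [0.4663, 0.2644, 0.1228]
eef_rot: [-180.0, -0.0, -115.1]
contact_force: [-0.9, -1.0, 0.7]
gripper_width: 0.0118
gripper_force: 55.0
```

>>> jog_arm([
  [[0,0,-0.7],0,0.6],
  [[0,0,-1.5],0,0.6],
  [[0,0,-1.5],0,0.6],
  [[0,0,-1.5],0,0.6],
  [[0,0,-1.5],0,0.6],
  [[0,0,0],-5,0.6],
  [[0,0,0],-8,0.6],
  [[0,0,0],-9,0.6],
  [[0,0,0],-8.9,0.6],
  [[0,0,0],-5,0.6],
  [[0,0,0],0,0.6],
])

```text
time_s: 6.05
tcp_pos: [0.4664, 0.2645, 0.1903]
eef_rot: [-180.0, 0.0, -79.3]
contact_force: [-0.4, -0.4, -4.4]
gripper_width: 0.0118
gripper_force: 55.0
```

>>> jog_arm([
  [[1.5,0.25,0],0,0.6],
  [[3,0.5,0],0,0.6],
  [[4,0.7,0],0,0.6],
  [[4.5,0.8,0],0,0.6],
  [[4.5,0.8,0],0,0.6],
  [[4.5,0.8,0],0,0.6],
  [[4.5,0.7,0],0,0.6],
  [[3.8,0.6,0],0,0.6],
  [[2.5,0.5,0],0,0.6],
  [[1.5,0.3,0],0,0.6],
  [[0,0,0],0,0.6],
  [[0,0,0],0,0.6],
])

```text
time_s: 7.55
tcp_pos: [0.4718, -0.0833, 0.1898]
eef_rot: [-180.0, 0.0, -79.3]
contact_force: [0.6, -0.4, -4.3]
gripper_width: 0.0116
gripper_force: 55.0
```

```bash
python3 - <<'E'
from h import *
s=get_state();c=capture("wrist");cv2.imwrite("pics/w2.png",c["pixels"])
print(s["tcp_pos"],s["eef_rot"],s["contact_force"],s["moment"])
import pickle;pickle.dump((s,c),open("w2.pkl","wb"))
p=cv2.resize(c["pixels"][40:260,200:440],None,fx=2.7,fy=2.7,interpolation=cv2.INTER_CUBIC);cv2.imwrite("pics/w2z.png",p);print(p.shape)
E
```

```text
[ 0.47179612 -0.08334472  0.18983274] [-1.79989010e+02  7.24423586e-03 -7.92763429e+01] [ 0.63467774 -0.40823453 -4.25213161] [-0.02270124  0.12820715  0.01594547]
(594, 648, 3)
```

View pics/w2z.png

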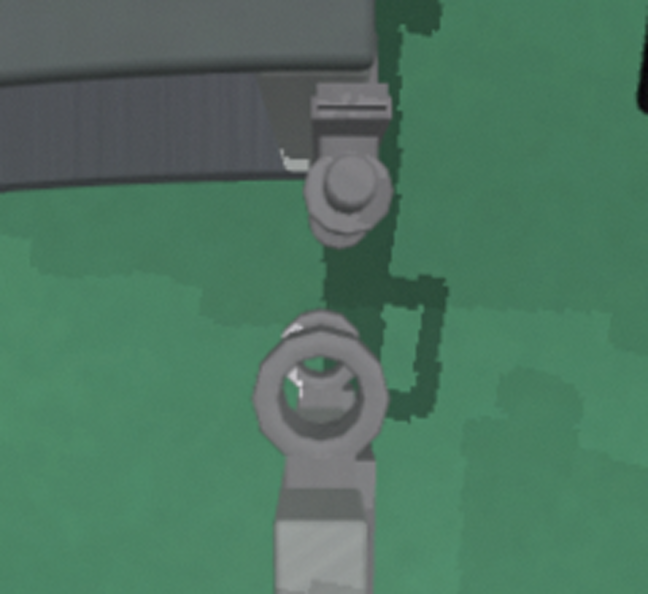

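The close view shows the upper pin's end at crop (351,182), its lug centred at about (348,196), and the knuckle ring centred at (320,396).

```bash
python3 - <<'E'
from h import *
import pickle;s,c=pickle.load(open("w2.pkl","rb"))
Rw=R.from_euler("xyz",s["eef_rot"],degrees=True).as_matrix()
for n,(u,v),z in (("knuckle top",(320,396),.205),("k left",(254,396),.205),("k right",(387,396),.205),("pin top",(351,182),.169),("pinL",(325,182),.169),("pinR",(376,182),.169),("lug",(348,198),.147),("lugL",(305,198),.147),("lugR",(391,198),.147)):
    p=wplane(s,c,(200+u/2.7,40+v/2.7),z);print(n,p.round(4),"tool mm",(1e3*(Rw.T@(p-s["tcp_pos"]))).round(1))
E
```

```text
knuckle top [ 0.4811 -0.1338  0.205 ] tool mm [ 51.4   0.2 -15.2]
k left [ 0.4904 -0.1321  0.205 ] tool mm [ 51.4  -9.2 -15.2]
k right [ 0.4717 -0.1357  0.205 ] tool mm [ 51.4   9.8 -15.2]
pin top [ 0.482  -0.1684  0.169 ] tool mm [85.5  5.8 20.8]
pinL [ 0.4865 -0.1675  0.169 ] tool mm [85.5  1.2 20.8]
pinR [ 0.4777 -0.1693  0.169 ] tool mm [85.5 10.2 20.8]
lug [ 0.4817 -0.1673  0.147 ] tool mm [84.4  5.9 42.8]
lugL [ 0.49   -0.1657  0.147 ] tool mm [84.3 -2.6 42.8]
lugR [ 0.4733 -0.169   0.147 ] tool mm [84.4 14.4 42.8]
```

>>> jog_arm([
  [[0.6,0.2,0],0,0.6],
  [[1,0.2,0],0,0.6],
  [[1,0.16,0.5],0,0.6],
  [[0.75,0,0.5],0,0.6],
  [[0,0,0],0,0.6],
  [[0,0,0],0,0.6],
])

```text
time_s: 8.35
tcp_pos: [0.4726, -0.1177, 0.1797]
eef_rot: [180.0, 0.0, -79.3]
contact_force: [0.2, -1.3, -3.1]
gripper_width: 0.0115
gripper_force: 55.0
```

```bash
python3 - <<'E'
from h import *
s=get_state();c=capture("wrist")
print(s["tcp_pos"],s["eef_rot"],s["contact_force"],s["moment"])
import pickle;pickle.dump((s,c),open("w3.pkl","wb"))
p=cv2.resize(c["pixels"][100:220,260:380],None,fx=5,fy=5,interpolation=cv2.INTER_CUBIC);cv2.imwrite("pics/w3z.png",p);print(p.shape)
E
```

```text
[ 0.4725706  -0.11771171  0.17966633] [ 1.79986226e+02  1.15049986e-03 -7.92791587e+01] [ 0.19825915 -1.25349114 -3.11788678] [-0.01887858  0.08817982  0.02468945]
(600, 600, 3)
```

View pics/w3z.png

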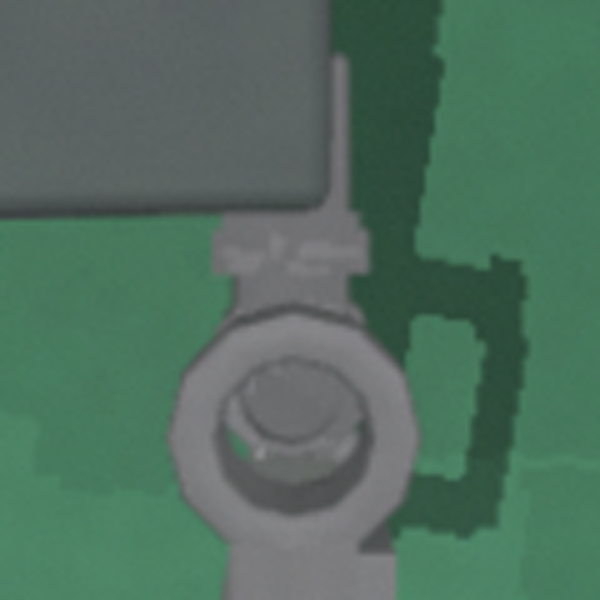

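```bash
python3 - <<'E'
from h import *
import pickle;s,c=pickle.load(open("w3.pkl","rb"))
Rw=R.from_euler("xyz",s["eef_rot"],degrees=True).as_matrix()
for n,(u,v),z in (("knuckle top",(294,436),.195),("bore top",(293,438),.195),("pin top",(296,389),.169),("pin low edge",(296,441),.169),("pin+",(296,400),.169)):
    p=wplane(s,c,(260+u/5,100+v/5),z);print(n,p.round(4),"tool mm",(1e3*(Rw.T@(p-s["tcp_pos"]))).round(1))
E
```

```text
knuckle top [ 0.4818 -0.168   0.195 ] tool mm [ 51.2   0.3 -15.3]
bore top [ 0.4818 -0.1679  0.195 ] tool mm [ 51.    0.3 -15.3]
pin top [ 0.4817 -0.1693  0.169 ] tool mm [52.4  0.6 10.7]
pin low edge [ 0.4808 -0.1646  0.169 ] tool mm [47.6  0.6 10.7]
pin+ [ 0.4815 -0.1683  0.169 ] tool mm [51.4  0.6 10.7]
```

>>> jog_arm([
  [[0.06,0.02,0.2],0,0.6],
  [[0,0,0.2],0,0.6],
  [[0,0,0.2],0,0.6],
  [[0,0,0.1],0,0.6],
  [[0,0,0.1],0,0.6],
  [[0,0,0.05],0,0.6],
  [[0,0,0],0,0.6],
])

```text
time_s: 9.28
tcp_pos: [0.4725, -0.1183, 0.1713]
eef_rot: [-180.0, -0.0, -79.3]
contact_force: [0.0, -1.4, -3.7]
gripper_width: 0.0119
gripper_force: 55.0
```

>>> jog_arm([
  [[0,0,0.1],0,0.6],
  [[0,0,0.05],0,0.6],
  [[0,0,0],0,0.6],
])

```text
time_s: 9.65
tcp_pos: [0.4724, -0.1183, 0.1697]
eef_rot: [180.0, 0.0, -79.3]
contact_force: [1.0, -0.7, -3.3]
gripper_width: 0.0116
gripper_force: 55.0
```

>>> jog_arm([
  [[0,0,0.1],0,0.6],
  [[0,0,0.1],0,0.6],
  [[0,0,0],0,0.6],
])

```text
time_s: 10.02
tcp_pos: [0.4724, -0.1183, 0.1676]
eef_rot: [180.0, 0.0, -79.3]
contact_force: [-0.6, -0.2, -4.6]
gripper_width: 0.0116
gripper_force: 55.0
```

>>> jog_arm([
  [[0,0,0.1],0,0.6],
  [[0,0,0.1],0,0.6],
  [[0,0,0],0,0.6],
])

```text
time_s: 10.4
tcp_pos: [0.4724, -0.1183, 0.1656]
eef_rot: [180.0, 0.0, -79.3]
contact_force: [1.0, 0.8, -4.6]
gripper_width: 0.0118
gripper_force: 55.0
```

>>> jog_arm([
  [[0,0,0.15],0,0.6],
  [[0,0,0.15],0,0.6],
  [[0,0,0.15],0,0.6],
  [[0,0,0.15],0,0.6],
  [[0,0,0],0,0.6],
])

```text
time_s: 11.02
tcp_pos: [0.4724, -0.1182, 0.1596]
eef_rot: [180.0, 0.0, -79.3]
contact_force: [-0.2, -0.2, -4.3]
gripper_width: 0.0119
gripper_force: 55.0
```

>>> jog_arm([
  [[0,0,0.15],0,0.6],
  [[0,0,0.15],0,0.6],
  [[0,0,0.15],0,0.6],
  [[0,0,0.1],0,0.6],
  [[0,0,0],0,0.6],
])

```text
time_s: 11.65
tcp_pos: [0.4724, -0.1183, 0.1542]
eef_rot: [180.0, -0.0, -79.3]
contact_force: [0.9, -0.3, -3.7]
gripper_width: 0.0118
gripper_force: 55.0
```

>>> jog_arm([
  [[0,0,0.1],0,0.6],
  [[0,0,0.1],0,0.6],
  [[0,0,0],0,0.6],
])

```text
time_s: 12.02
tcp_pos: [0.4724, -0.1182, 0.1522]
eef_rot: [180.0, 0.0, -79.3]
contact_force: [0.6, -0.3, -3.9]
gripper_width: 0.0113
gripper_force: 55.0
```

>>> jog_arm([
  [[0,0,0.1],0,0.6],
  [[0,0,0],0,0.6],
])

```text
time_s: 12.28
tcp_pos: [0.4724, -0.1182, 0.1512]
eef_rot: [180.0, 0.0, -79.3]
contact_force: [-0.2, 0.1, -3.9]
gripper_width: 0.0117
gripper_force: 55.0
```

>>> jog_arm([
  [[0,0,0.1],0,0.6],
  [[0,0,0],0,0.6],
])

```text
time_s: 12.52
tcp_pos: [0.4724, -0.1183, 0.1502]
eef_rot: [180.0, 0.0, -79.3]
contact_force: [0.3, 1.3, -3.9]
gripper_width: 0.0116
gripper_force: 55.0
```

>>> jog_arm([
  [[0,0,0.06],0,0.6],
  [[0,0,0],0,0.6],
])

```text
time_s: 12.78
tcp_pos: [0.4725, -0.1183, 0.1498]
eef_rot: [-180.0, -0.0, -79.3]
contact_force: [-0.3, -0.4, -2.4]
gripper_width: 0.0117
gripper_force: 55.0
```

>>> jog_arm([
  [[0,0,0.06],0,0.6],
  [[0,0,0],0,0.6],
])

```text
time_s: 13.02
tcp_pos: [0.4727, -0.1182, 0.1497]
eef_rot: [-180.0, -0.0, -79.2]
contact_force: [-2.7, 1.6, 6.5]
gripper_width: 0.0119
gripper_force: 55.0
```

Contact is felt exactly at the predicted home height (TCP 0.1497). Easing the load and letting go.

>>> jog_arm([
  [[0,0,-0.05],0,0.6],
  [[0,0,0],0,2.2],
  [[0,0,0],0,3.2],
  [[0,0,0],0,3.2],
  [[0,0,0],0,3.2],
  [[0,0,0],0,3.2],
], newtons=30)

```text
time_s: 13.78
tcp_pos: [0.4725, -0.1183, 0.1495]
eef_rot: [180.0, -0.0, -79.3]
contact_force: [-0.9, -0.8, 0.1]
gripper_width: 0.0317
gripper_force: 0.0
```

```bash
python3 - <<'E'
from h import *
s=get_state();c=capture("wrist");t=capture("top")
print(s["tcp_pos"],s["eef_rot"],s["contact_force"],s["gripper_width"])
import pickle;pickle.dump((s,c,t),open("w4.pkl","wb"))
im=np.zeros((480,800,3),np.uint8)
im[:,:400]=cv2.resize(c["pixels"][80:464,160:480],(400,480));im[:400,400:]=cv2.resize(t["pixels"][190:290,370:470],(400,400),interpolation=cv2.INTER_CUBIC)
cv2.imwrite("pics/w4.png",im)
E
```

```text
[ 0.47248269 -0.11826076  0.14954159] [ 1.79998774e+02 -1.83363580e-03 -7.92550556e+01] [-0.93129294 -0.76307164  0.07778092] 0.03171556526493383
```

View pics/w4.png

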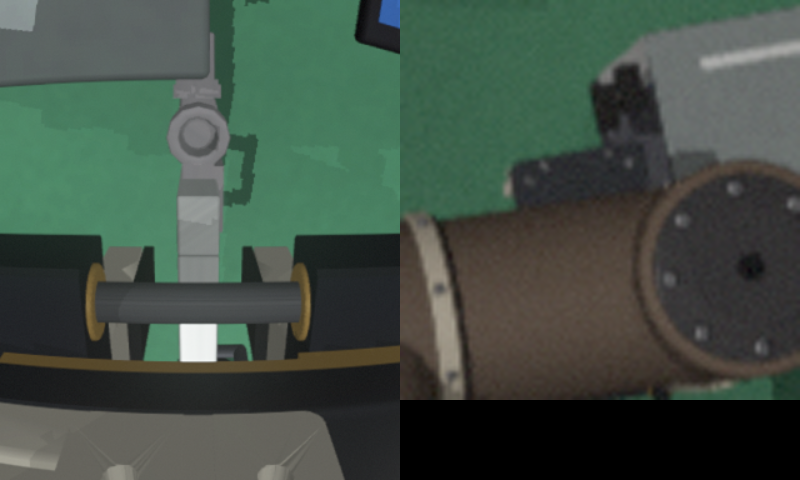

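The pin shows through the upper knuckle and the door stands clear between the open fingers, released. Now up, over to the outer side, and down with closed fingers.

>>> jog_arm([
  [[0,0,-1],0,3.2],
  [[0,0,-2.5],0,3.2],
  [[0,0,-2.5],0,3.2],
  [[0,0,-0.4],0,3.2],
  [[-2.3,2,0],0,0],
  [[-2.2,2,0],0,0],
  [[0,0,2.5],0,0],
  [[0,0,2.6],0,0],
  [[0,0,0.8],0,0],
  [[0,0,0],0,0],
])

```text
time_s: 15.12
tcp_pos: [0.4247, -0.0816, 0.1545]
eef_rot: [179.9, -0.0, -79.3]
contact_force: [0.1, -0.6, 0.2]
gripper_width: 0.0002
gripper_force: 0.0
```

```bash
python3 - <<'E'
from h import *
s=get_state();c=capture("wrist")
print(s["tcp_pos"],s["eef_rot"],s["contact_force"],s["gripper_width"])
im=c["pixels"];cv2.imwrite("pics/w5.png",im)
E
```

```text
[ 0.42465969 -0.08162626  0.15448138] [ 1.79938095e+02 -1.24755214e-02 -7.92559729e+01] [ 0.13258523 -0.61475405  0.2235409 ] 0.0002384925991712668
```

View pics/w5.png

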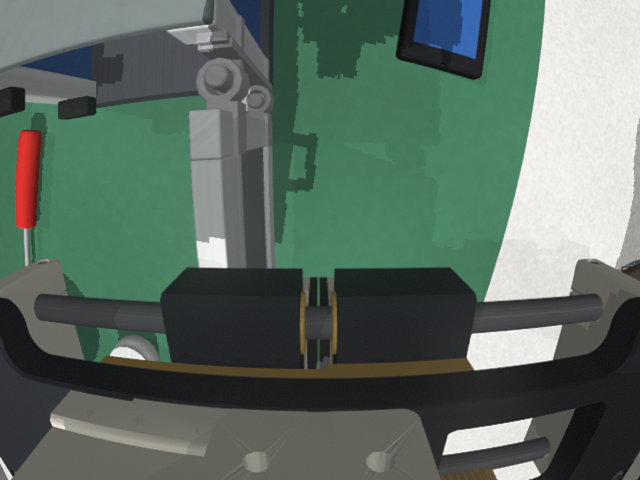

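>>> jog_arm([
  [[0,-0.6,0],0,0],
  [[0,-0.6,0],0,0],
  [[-0.13,-0.51,0],3,0],
  [[-0.13,-0.51,0],3,0],
  [[-0.24,-1.02,0],6,0],
  [[-0.24,-1.02,0],6,0],
  [[-0.24,-1.02,0],6,0],
  [[-0.24,-1.02,0],6,0],
  [[-0.24,-1.02,0],6,0],
  [[-0.24,-1.02,0],6,0],
])

```text
time_s: 16.42
tcp_pos: [0.509, -0.0717, 0.1548]
eef_rot: [-180.0, 0.0, -121.4]
contact_force: [-0.4, -0.4, -0.3]
gripper_width: 0.0006
gripper_force: 0.2
```

```bash
python3 - <<'E'
from h import *
s=get_state();c=capture("wrist")
print(s["tcp_pos"],s["eef_rot"],s["contact_force"],s["gripper_width"])
im=c["pixels"];cv2.imwrite("pics/w6.png",im)
E
```

```text
[ 0.50895056 -0.07170496  0.15479231] [-1.79982592e+02  1.39647504e-02 -1.21443362e+02] [-0.44219745 -0.36210476 -0.29671861] 0.0005569102718235618
```

View pics/w6.png

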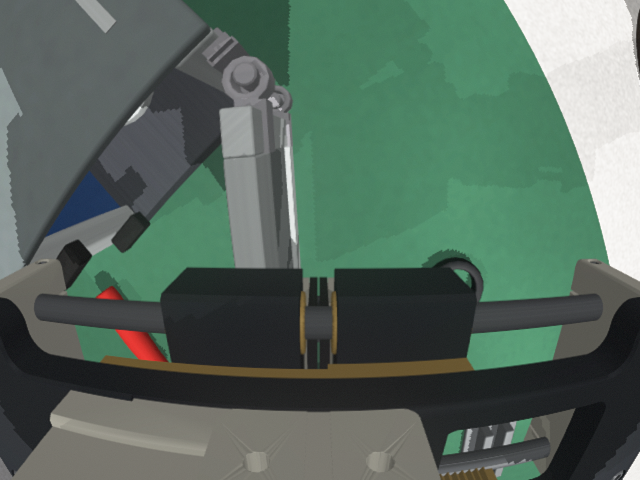

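The door follows the finger, about half-way shut. Continuing, slowing near the stops.

>>> jog_arm([
  [[-0.24,-1.02,0],6,0],
  [[-0.24,-1.02,0],6,0],
  [[-0.24,-1.02,0],6,0],
  [[-0.24,-1.02,0],6,0],
  [[-0.18,-0.76,0],4.5,0],
  [[-0.13,-0.51,0],3,0],
  [[-0.13,-0.51,0],3,0],
  [[-0.07,-0.25,0],1.5,0],
  [[-0.07,-0.25,0],1.5,0],
  [[-0.07,-0.25,0],1.5,0],
])

```text
time_s: 17.73
tcp_pos: [0.563, -0.1097, 0.1546]
eef_rot: [180.0, 0.0, -160.3]
contact_force: [0.7, 0.5, 0.9]
gripper_width: 0.0003
gripper_force: 0.1
```

>>> jog_arm([
  [[-0.07,-0.25,0],1.5,0],
  [[-0.07,-0.25,0],1.5,0],
  [[0,0,0],0,0],
])

```text
time_s: 18.1
tcp_pos: [0.5659, -0.1142, 0.1545]
eef_rot: [-180.0, -0.0, -163.3]
contact_force: [0.3, -0.4, 0.7]
gripper_width: 0.0002
gripper_force: 0.1
```

```bash
cat > l.py <<'E'
import sys
from h import *
s=get_state();c=capture("wrist");t=capture("top")
print(s["tcp_pos"],s["eef_rot"],s["contact_force"],s["gripper_width"])
im=np.zeros((480,800,3),np.uint8)
im[:,:400]=cv2.resize(c["pixels"][0:384,0:320],(400,480));im[:400,400:]=cv2.resize(t["pixels"][180:280,400:500],(400,400),interpolation=cv2.INTER_CUBIC)
cv2.imwrite(sys.argv[1],im)
E
python3 l.py pics/w7.png
```

```text
[ 0.56589547 -0.11419285  0.154525  ] [-1.79998947e+02 -4.40879745e-03 -1.63288089e+02] [ 0.33855115 -0.42606583  0.72819119] 0.00023845917955563309
```

View pics/w7.png

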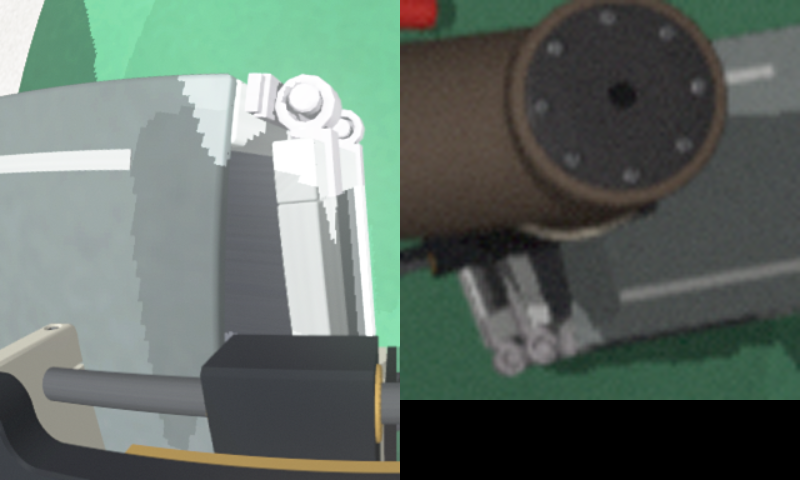

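The door is nearly shut, with a thin gap left at the front (I've now used all 10 pictures). Going on by feel.

>>> jog_arm([
  [[-0.05,-0.17,0],1,0],
  [[-0.05,-0.17,0],1,0],
  [[-0.05,-0.17,0],1,0],
  [[0,0,0],0,0],
])

```text
time_s: 18.7
tcp_pos: [0.5687, -0.1187, 0.1545]
eef_rot: [-180.0, -0.0, -166.3]
contact_force: [-0.9, 0.4, 1.7]
gripper_width: 0.0005
gripper_force: 0.1
```

>>> jog_arm([
  [[-0.03,-0.13,0],0.75,0],
  [[-0.03,-0.13,0],0.75,0],
  [[0,0,0],0,0],
])

```text
time_s: 19.08
tcp_pos: [0.5699, -0.121, 0.1545]
eef_rot: [180.0, -0.0, -167.8]
contact_force: [0.1, 0.3, -1.2]
gripper_width: 0.0004
gripper_force: 0.1
```

>>> jog_arm([
  [[-0.03,-0.13,0],0.75,0],
  [[0,0,0],0,0],
])

```text
time_s: 19.32
tcp_pos: [0.5705, -0.1222, 0.1546]
eef_rot: [-180.0, 0.0, -168.5]
contact_force: [0.2, -0.0, -0.2]
gripper_width: 0.0005
gripper_force: 0.1
```

Now straight presses along −y in 1 mm steps until the stops are felt.

>>> jog_arm([
  [[0,-0.1,0],0.4,0],
  [[0,-0.1,0],0.4,0],
  [[0,0,0],0,0],
])

```text
time_s: 19.7
tcp_pos: [0.5708, -0.1242, 0.1545]
eef_rot: [-180.0, -0.0, -169.3]
contact_force: [-0.4, 0.9, 0.5]
gripper_width: 0.0002
gripper_force: 0.1
```

>>> jog_arm([
  [[0,-0.1,0],0,0],
  [[0,0,0],0,0],
])

```text
time_s: 19.95
tcp_pos: [0.571, -0.1251, 0.1545]
eef_rot: [180.0, -0.0, -169.3]
contact_force: [-0.3, 0.8, -0.0]
gripper_width: 0.0005
gripper_force: 0.1
```

>>> jog_arm([
  [[0,-0.1,0],0,0],
  [[0,0,0],0,0],
])

```text
time_s: 20.2
tcp_pos: [0.5712, -0.1261, 0.1545]
eef_rot: [-180.0, -0.0, -169.3]
contact_force: [-0.5, 0.3, -1.2]
gripper_width: 0.0002
gripper_force: 0.1
```

>>> jog_arm([
  [[0,-0.1,0],0,0],
  [[0,-0.1,0],0,0],
  [[0,0,0],0,0],
])

```text
time_s: 20.58
tcp_pos: [0.5714, -0.1267, 0.1545]
eef_rot: [179.9, 0.0, -169.3]
contact_force: [-1.7, 8.0, 1.8]
gripper_width: 0.0005
gripper_force: 4.2
```

>>> jog_arm([
  [[0,-0.1,0],0,0],
  [[0,0,0],0,0],
])

```text
time_s: 20.82
tcp_pos: [0.5714, -0.1269, 0.1545]
eef_rot: [179.8, 0.0, -169.3]
contact_force: [-2.2, 11.8, 3.3]
gripper_width: 0.0004
gripper_force: 6.6
```

>>> jog_arm([
  [[0,-0.1,0],0,0],
  [[0,0,0],0,0],
])

```text
time_s: 21.08
tcp_pos: [0.5715, -0.1271, 0.1545]
eef_rot: [179.8, 0.0, -169.3]
contact_force: [-4.6, 17.1, 4.4]
gripper_width: -0.0002
gripper_force: 9.1
```

Firmly against the stops. Easing off slowly, then checking the door stays.

>>> jog_arm([
  [[0,0.1,0],0,0],
  [[0,0.1,0],0,0],
  [[0,0.1,0],0,0],
  [[0,0.1,0],0,0],
  [[0,0.3,0],0,0],
  [[0,1,0],0,0],
  [[0,2,0],0,0],
  [[0,1.5,-2],0,0],
  [[0,0,-5],0,0],
  [[0,0,-5],0,0],
  [[0,2,-2],0,0],
  [[0,0,0],0,0],
])

```text
time_s: 22.58
tcp_pos: [0.559, -0.0575, 0.2966]
eef_rot: [180.0, 0.2, -169.2]
contact_force: [-0.5, 0.5, -0.3]
gripper_width: 0.0008
gripper_force: 0.0
```

```bash
python3 - <<'E'
from h import *
s=get_state();t=capture("scene");c=capture("wrist");print(s["tcp_pos"],s["contact_force"])
for r in regions_of(t,"door")[:3]:
    m=r["pixels"].astype(np.uint8);print("scene",round(r["confidence"],2),np.round(r["pixel"]),cv2.boundingRect(m))
for r in regions_of(c,"door")[:3]:
    m=r["pixels"].astype(np.uint8);print("wrist",round(r["confidence"],2),np.round(r["pixel"]),cv2.boundingRect(m),m.sum())
    pts=np.argwhere(m)[:,::-1]
    # visible door pixels at top height z=.185 in chamber frame about hinge
    P=np.array([wplane(s,c,q,.185)[:2] for q in pts[::7]]);a=np.radians(10.8)
    L=(P-[.482,-.169])@np.array([[np.cos(a),-np.sin(a)],[np.sin(a),np.cos(a)]])
    for lo in range(0,150,25):
        k=(L[:,0]*1e3>=lo)&(L[:,0]*1e3<lo+25)
        if k.any(): print(lo,"inner y mm",np.percentile(L[k,1],2)*1e3,"max",L[k,1].max()*1e3)
E
```

```text
[ 0.55900498 -0.05749208  0.29660275] [-0.53389287  0.49908102 -0.2892062 ]
scene 0.78 [378. 128.] (351, 98, 55, 58)
scene 0.75 [235. 323.] (199, 303, 69, 43)
wrist 0.57 [217. 190.] (183, 104, 80, 164) 8511
0 inner y mm -2.768636478278625 max 39.332284475105965
25 inner y mm -2.879762235923204 max 40.429835635450274
50 inner y mm -0.7939972041133045 max 43.16090727211005
75 inner y mm 1.1895122284631439 max 44.600694341788376
100 inner y mm 2.591781309222234 max 53.373170082624505
wrist 0.23 [407. 125.] (396, 93, 49, 49) 1089
0 inner y mm 153.29404990736043 max 188.81714282942204
```

```bash
python3 - <<'E'
from h import *
s=get_state();c=capture("wrist");a=np.radians(10.8);B=np.array([[np.cos(a),-np.sin(a)],[np.sin(a),np.cos(a)]])
m=regions_of(c,"door")[0]["pixels"]; ch=regions_of(c,"chamber")[0]["pixels"]
def pts(mk,z): 
    q=np.argwhere(mk)[:,::-1]; return (np.array([wplane(s,c,p,z)[:2] for p in q[::2]])-[.482,-.169])@B*1e3
D=pts(m,.185);C=pts(ch,.19)
print("chamber rng",C.min(0),C.max(0))
for lo in range(10,150,10):
    k=(D[:,0]>=lo)&(D[:,0]<lo+10);j=(C[:,0]>=lo)&(C[:,0]<lo+10)
    print(lo,"door inner",np.round(np.percentile(D[k,1],1),1) if k.any() else None,"chamber front",np.round(np.percentile(C[j,1],[90,99]),1) if j.any() else None)
# brightness profile across the gap at x=120 of wrist, height .187
H=np.array(c["hand_eye"]);Rw=R.from_euler("xyz",s["eef_rot"],degrees=True).as_matrix();K=np.array(c["mtx"])
def wp(P):
    v=H[:3,:3].T@(Rw.T@(P-s["tcp_pos"])-H[:3,3]);v/=np.linalg.norm(v);th=np.arccos(v[2]);u=v[:2]/np.linalg.norm(v[:2]);return u*th*K[0,0]+K[:2,2]
for x in (40,80,110):
    o=[]
    for y in range(-40,24,2):
        P=np.array([*(np.array([.482,-.169])+B@[x*1e-3,y*1e-3]),.187]);u=np.round(wp(P)).astype(int);o.append(int(c["pixels"][u[1],u[0]].mean()) if 0<=u[1]<480 and 0<=u[0]<640 else -1)
    print(x,o)
E
```

```text
chamber rng [  -4.59409185 -194.99793853] [147.53308485  32.6833192 ]
10 door inner -3.5 chamber front [-9.5 24.4]
20 door inner -3.7 chamber front [-15.7  -4.1]
30 door inner -2.8 chamber front [-15.2  -3. ]
40 door inner -2.3 chamber front [-14.6  -2.7]
50 door inner -0.9 chamber front [-13.5  -1.6]
60 door inner -0.9 chamber front [-13.2  -1.5]
70 door inner 0.1 chamber front [-12.4  -0.2]
80 door inner 1.1 chamber front [-11.9   0.5]
90 door inner 1.9 chamber front [-11.4   1.2]
100 door inner 2.1 chamber front [-11.6   1.6]
110 door inner 3.5 chamber front [-11.7   2.6]
120 door inner None chamber front [-26.9 -15.9]
130 door inner None chamber front [-37.4 -27.5]
140 door inner None chamber front [-43.5 -35.9]
40 [133, 132, 132, 131, 131, 132, 131, 175, 172, 193, 132, 98, 84, 86, 87, 86, 86, 87, 86, 181, 206, 209, 207, 212, 198, 120, 120, 119, 148, 202, 137, 132]
80 [130, 128, 127, 129, 129, 129, 129, 128, 127, 128, 128, 105, 78, 81, 80, 81, 82, 82, 83, 83, 125, 210, 205, 206, 209, 211, 150, 116, 118, 119, 209, 200]
110 [129, 127, 128, 130, 130, 130, 131, 130, 131, 139, 127, 102, 80, 85, 85, 85, 87, 85, 87, 88, 86, 86, 210, 209, 208, 210, 212, 194, 116, 155, 209, 210]
```

The gap to the chamber front grows toward the free edge, at about 3–4°, so the door sprang back a little when I released it. Pressing again gently and withdrawing very slowly.

>>> jog_arm([
  [[0,-2,2],0,0],
  [[0,0,5],0,0],
  [[0,0,5],0,0],
  [[0,-1.5,2],0,0],
  [[0,-2,0],0,0],
  [[0,-0.5,0],0,0],
  [[0,-0.15,0],0,0],
  [[0,-0.15,0],0,0],
  [[0,-0.1,0],0,0],
  [[0,-0.1,0],0,0],
  [[0,-0.1,0],0,0],
  [[0,0,0],0,0],
])

```text
time_s: 24.42
tcp_pos: [0.5709, -0.124, 0.1546]
eef_rot: [180.0, 0.0, -169.3]
contact_force: [-1.1, 0.7, 0.1]
gripper_width: 0.0003
gripper_force: 0.1
```

>>> jog_arm([
  [[0,-0.1,0],0,0],
  [[0,-0.1,0],0,0],
  [[0,-0.1,0],0,0],
  [[0,0,0],0,0],
])

```text
time_s: 24.92
tcp_pos: [0.5714, -0.1266, 0.1545]
eef_rot: [180.0, 0.0, -169.3]
contact_force: [-1.2, 4.8, 0.8]
gripper_width: 0.0004
gripper_force: 2.3
```

Contact at ~5 N. Backing off at about 1.5 mm/s.

>>> jog_arm([
  [[0,0.02,0],0,0],
  [[0,0.02,0],0,0],
  [[0,0.02,0],0,0],
  [[0,0.02,0],0,0],
  [[0,0.02,0],0,0],
  [[0,0.02,0],0,0],
  [[0,0.02,0],0,0],
  [[0,0.02,0],0,0],
  [[0,0.02,0],0,0],
  [[0,0.02,0],0,0],
  [[0,0.02,0],0,0],
  [[0,0.02,0],0,0],
])

```text
time_s: 26.42
tcp_pos: [0.5709, -0.1246, 0.1546]
eef_rot: [180.0, -0.0, -169.3]
contact_force: [-0.1, -0.3, -0.0]
gripper_width: 0.0005
gripper_force: 0.0
```

>>> jog_arm([
  [[0,0.05,0],0,0],
  [[0,0.1,0],0,0],
  [[0,0.3,0],0,0],
  [[0,1,0],0,0],
  [[0,2,0],0,0],
  [[0,1.5,-2],0,0],
  [[0,0,-5],0,0],
  [[0,0,-5],0,0],
  [[0,2,-2],0,0],
  [[0,0,0],0,0],
  [[0,0,0],0,0],
])

```text
time_s: 27.8
tcp_pos: [0.5574, -0.0557, 0.2937]
eef_rot: [180.0, -0.1, -169.3]
contact_force: [-0.4, 0.4, -0.6]
gripper_width: 0.0004
gripper_force: 0.0
```

```bash
cat > g.py <<'E'
from h import *
s=get_state();c=capture("wrist");a=np.radians(10.8);B=np.array([[np.cos(a),-np.sin(a)],[np.sin(a),np.cos(a)]])
H=np.array(c["hand_eye"]);Rw=R.from_euler("xyz",s["eef_rot"],degrees=True).as_matrix();K=np.array(c["mtx"]);print(s["tcp_pos"])
def wp(P):
    v=H[:3,:3].T@(Rw.T@(P-s["tcp_pos"])-H[:3,3]);v/=np.linalg.norm(v);th=np.arccos(v[2]);u=v[:2]/np.linalg.norm(v[:2]);return u*th*K[0,0]+K[:2,2]
g=cv2.cvtColor(c["pixels"],cv2.COLOR_BGR2GRAY).astype(np.float32);ys=np.arange(-35,20,.5)
for x in range(30,125,10):
    def prof(z):
        U=np.array([wp(np.array([*(np.array([.482,-.169])+B@[x*1e-3,y*1e-3]),z])) for y in ys],np.float32)
        return cv2.remap(g,U[None,:,0],U[None,:,1],cv2.INTER_LINEAR)[0]
    r,d=prof(.19),prof(.185); print(x,"roof edge",ys[np.argmin(np.diff(r))],"door inner",ys[np.argmax(np.diff(d))])
E
python3 g.py
```

```text
[ 0.55742235 -0.05571765  0.29365907]
30 roof edge 8.5 door inner -5.5
40 roof edge -17.0 door inner -4.5
50 roof edge 9.0 door inner -4.0
60 roof edge 9.5 door inner 17.0
70 roof edge 10.0 door inner -3.0
80 roof edge 10.5 door inner -2.5
90 roof edge 11.0 door inner -2.0
100 roof edge 11.0 door inner -2.0
110 roof edge 12.0 door inner -1.5
120 roof edge -16.0 door inner 0.0
```

The door now sits about parallel to the front, with a 14–15 mm gap that matches contact with the stops. The arm is clear, so I'm handing in.

```bash
python3 g.py | tail -4; python3 -c "
from h import *
print(close_job())"
```

```text
90 roof edge 11.0 door inner -2.0
100 roof edge 11.5 door inner 17.5
110 roof edge 12.5 door inner -1.0
120 roof edge -16.5 door inner -21.0
the job is handed in; nothing more can be done
None
```

The door is hung on both pins, fully down on the lugs, and swung shut against the rubber stops with the arm clear, and the job is handed in; the gripper-end force stayed under 18 N, the last camera check put the free edge about 2 mm off full contact, and I did not re-check the bystanders at the end.

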